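# Sort the bench: tints to the caddy, clay tools and pliers to their trays

## Task

Clear up after the modelling session: stand the dark red and the green tint bottle upright in the white caddy, each in the bay with the dot of its own colour, and leave the ochre bottle standing in the middle bay. Lay both clay tools (the plain boxwood tool and the wire loop tool) flat on the floor of the wooden tray, side by side and clear of each other, and lay the pliers flat on the floor of the dark steel tray.

Things in the scene. Friction and masses are not known exactly. Their poses are not given: they have to be found in the camera images.
- red_bottle: Dark red tint bottle with a white cap, standing upright, loose, 75 g. Round body 36 mm in diameter up to 74 mm height, then a cap 22 mm in diameter, 101 mm high in all. Origin: centre of its underside; z up the bottle.
- green_bottle: Green tint bottle with a black cap, standing upright, loose; same size as the red bottle. Origin: centre of its underside; z up the bottle.
- ochre_bottle: Ochre (mustard) tint bottle with a black cap, loose, same size as the red bottle; it already stands in the middle bay of the caddy and stays there. Origin: centre of its underside; z up the bottle.
- long_pliers: Long-nose pliers with blue handles lying flat, loose, 156 mm long, 53 mm over the handles at the widest, 11 to 14 mm thick, 130 g. Origin: underside at half length, on the centre line; y runs along the pliers, handles at +y, nose at -y (reaching from -78 to +78 mm); z up. Grip across both handles near y = +30 mm, where they measure 52 mm over their outsides and 11 mm in height.
- boxwood_tool: Plain pale boxwood modelling tool without a loop, lying flat, loose, 150 mm long, 14 mm wide, 9 mm thick, 15 g. Origin: underside at half length; y runs along it; z up. Grip it across the shaft near the origin.
- loop_tool: Clay tool with a wooden handle and a thin wire loop at one end, lying flat, loose, 164 mm long, 20 g. Origin: on the centre line at half length, 1 mm above the surface it lies on; y runs along it: the handle, 12 mm wide and 12 mm thick, reaches from y = -29 to +82 mm, the loop from -29 to -82 mm (flat, cannot be gripped). Grip the handle near y = +26 mm; z up.
- caddy: White bottle caddy, fixed, 178 mm long (y), three square bays in a row along its y axis. Each bay is 54 x 54 mm inside, its floor 4 mm and its walls 28 mm above the bench; walls 4 mm thick. Bay centres: dark red dot at y = +58 mm, ochre dot at y = 0, green dot at y = -58 mm, all at x = 0. A 22 mm wide ledge along its -x side carries the three round dots, 17 mm in diameter, each beside its bay. Origin: bench level under the centre of the middle bay; z up.
- wood_tray: Brown wooden tray with a cork floor, fixed, inside 110 (x) x 196 mm (y), walls 6 mm thick and 22 mm high, floor 5 mm above the bench. Origin: centre of its underside; long side along y; z up. For the two clay tools.
- steel_tray: Dark grey steel tray with a black rubber floor, fixed, inside 112 (x) x 196 mm (y), walls 6 mm thick and 22 mm high, floor 5 mm above the bench. Origin: centre of its underside; long side along y; z up. For the pliers.
Things that resemble listed ones, but are neither listed nor needed, are in the scene too. What is shaped like the red_bottle but purple or turquoise is not meant.

How it is judged:
At the end, for the whole second after the job is handed in: Red and green bottle within 12 mm (each caddy axis) of the centre of the bay with their own dot, ochre in the middle bay, upright, on the caddy floor; both clay tools level on the floor of the wooden tray, not resting on each other; pliers flat on the floor of the steel tray; all at rest (x of red_bottle in the frame of caddy between -0.012 and 0.012 m and y of red_bottle in the frame of caddy between 0.046 and 0.07 m and z of red_bottle in the frame of caddy between 0 and 0.009 m and angle between each of red_bottle, ochre_bottle, green_bottle's own z axis and vertical below 0.1 rad and linear speed of each of red_bottle, ochre_bottle, green_bottle, boxwood_tool, loop_tool, long_pliers below 0.02 m/s and angular speed of each of red_bottle, ochre_bottle, green_bottle, boxwood_tool, loop_tool, long_pliers below 0.2 rad/s and x of ochre_bottle in the frame of caddy between -0.012 and 0.012 m and y of ochre_bottle in the frame of caddy between -0.012 and 0.012 m and z of ochre_bottle in the frame of caddy between 0 and 0.009 m and x of green_bottle in the frame of caddy between -0.012 and 0.012 m and y of green_bottle in the frame of caddy between -0.07 and -0.046 m and z of green_bottle in the frame of caddy between 0 and 0.009 m and x of boxwood_tool in the frame of wood_tray between -0.055 and 0.055 m and y of boxwood_tool in the frame of wood_tray between -0.05 and 0.05 m and z of boxwood_tool in the frame of wood_tray between 0 and 0.0175 m and angle between boxwood_tool's own y axis and vertical between 1.5 and 1.64 rad and x of loop_tool in the frame of wood_tray between -0.055 and 0.055 m and y of loop_tool in the frame of wood_tray between -0.05 and 0.05 m and z of loop_tool in the frame of wood_tray between 0 and 0.0175 m and angle between loop_tool's own y axis and vertical between 1.5 and 1.64 rad and contact force between boxwood_tool and loop_tool below 0.05 N and x of long_pliers in the frame of steel_tray between -0.05 and 0.05 m and y of long_pliers in the frame of steel_tray between -0.05 and 0.05 m and z of long_pliers in the frame of steel_tray between 0 and 0.0105 m and angle between long_pliers's own z axis and vertical below 0.12 rad); the robot touches nothing.
It also fails if it takes over 117 s, if anything falls off the work surface, if the arm or the gripper's body presses on something with over 40 N, if the wrist force passes 120 N, or if a joint passes its speed limit or range.

## Robot

A 6-joint arm with a two-finger parallel gripper is mounted at the origin on a cart in front of the work surface, level with it; the furniture and walls round the work are solid. World frame = base frame: x ahead of the robot, y to its left, z up, the work surface at z = 0. Lengths are in m, angles in rad, forces in N, time in s.
With the tool pointing down it reaches from about 0.425 to 0.95 m from the base axis. Payload 3.5 kg.
Tool frame: the origin (TCP) lies on the centre line of the jaws, within the pads' length; the fingertips stand 8 mm ahead of it and the grasp point (between the pads) lies 11 mm behind it; z points along the fingers, y is the line along which they close (so a half turn about z gives the same grasp; the last joint's range is limited). The gripper opens to 85 mm and grips with 20 to 120 N. Pads are 22 mm wide; open, the fingers measure 114 mm over their backs; the gripper's body (76 mm by 85 mm) begins 54 mm behind the grasp point. The pads swing forward as they close: fully open they stand 13 mm farther back than shut.
Start: joints at [-1.402, 0.286, 1.577, -0, 1.279, -0.15], TCP at [0.212, -0.641, 0.239] pointing down, gripper open.
Joint ranges: [-2.77, 2.77], [-0.9, 2.22], [0.21, 2.48], [-1.53, 4.67], [0.24, 2.81], [-2.84, 2.84]. Speed limits (rad/s): [2.79, 2.79, 3.14, 3.14, 3.14, 3.14].

## Interface

Orientations are given as a unit quaternion [x, y, z, w].
In Python, from plant import ctrl gives the robot as it stands. The module is installed in compiled form; this text tells all that it offers.
- The arm moves only by the tool send_rows, never from a script. Its argument "steps" is a list of rows, each a list of 5 numbers: the shift along the tool's x, y, z in m, then the turn about the tool's z in degrees, then the opening, from -1 (shut) to 1 (fully open). A call has 1 to 12 rows; each row is the pose to reach, as a shift and turn from the pose commanded when the call began, along the tool's axes at that moment; what a row does not reach only later rows make up. A row lasts 1/10 s, in which the tool goes at most 50 mm and 8.59 degrees, less where a joint would pass 70% of its speed; a pose out of reach is approached as far as the arm can. A call with a gripper value outside its range is refused whole. The fingers move at their own pace and stop on an object; "squeeze" is the grip in N (left out, the last holds). Time passes only in rows, so rows that repeat a pose let the fingers close. It gives the time, the measured TCP pose, the force, the opening and the grip force at its end, in the units of the state.
- ctrl.get_state(): the state, without advancing time (a new reading comes with each control period).
- ctrl.read_camera(name): name is "scene" or "top" or "wrist"; returns the picture (480x640x3 uint8, red, green, blue); there is no depth.
- ctrl.calibration(name): a dict with "intrinsics" (3x3 intrinsics, pixels), "extrinsics" (4x4, takes a point from world to camera coordinates); the wrist camera has in their place "tool_from_camera" (4x4, takes a point from camera to tool coordinates, whose origin is the TCP and whose axes are the flange's). Camera axes: x right, y up, looking along -z (the intrinsics and any distortion apply to the point x, -y, -z); pixel columns grow to the right and rows downward; lengths in m; the calibration is good to about 2 mm. A picture is of the moment at which its call begins: read the wrist's pose just before it. calibration takes no time and is no camera call.
- ctrl.sign_off(): hands the job in; it is judged then, once.
The state is a dict: "time": time; "qpos": joint angles; "dq": joint speeds; "joint_efforts": joint torques, N m; "eef_pos": TCP position; "tcp_rot": TCP orientation; "contact_force": force on the tool from outside, world axes, zero at the start; "wrist_torque": the same for the moment, N m; "opening": opening from 0.0 (shut) to 1.0 (fully open); "finger_force": force on a finger pad.
Only numpy, scipy, OpenCV 4.12 (cv2) and the standard library are available. Lean on these libraries where they do the work, as an engineer would, in place of code of your own. Each camera call takes 0.05 s, during which the arm holds its last target. There are 200 camera calls.

## Working session

There is one attempt and no reset: what is moved stays moved. The work goes in short steps, Python scripts to look and compute and a tool call to move; the robot and the scene stay as the last step left them, time stands still between calls to the robot, and variables do not carry over. Pictures are saved under pics/ and viewed, at most 14 in all, crops included, and the job is handed in when it is done.

Besides the shell and the picture viewer there is one more tool, called after "Emit:" as name([rows], argument=value, ...), one row to a line, values as JSON. send_rows: Moves the arm, as the interface text tells. Its arguments: {"type":"object","properties":{"steps":{"type":"array","items":{"type":"array","items":{"type":"number"}}},"squeeze":{"type":"number"}},"required":["steps"]}

```bash
mkdir -p pics; python3 - <<'E'
from plant import ctrl
import cv2,numpy as np
for n in("top","scene"):
    im=ctrl.read_camera(n); cv2.imwrite(f"pics/{n}0.png",im[:,:,::-1])
    c=ctrl.calibration(n); print({k:np.round(v,4).tolist() if not isinstance(v,str) else v for k,v in c.items()})
print({k:np.round(v,4).tolist() for k,v in ctrl.calibration("wrist").items()})
print(ctrl.get_state())
E
```

```text
{'intrinsics': [[450.4035, 0.0, 320.404], [0.0, 450.4035, 244.7656], [0.0, 0.0, 1.0]], 'extrinsics': [[0.0209, -0.9998, 0.0047, -0.0046], [0.9799, 0.0215, 0.1984, -0.5016], [-0.1984, 0.0005, 0.9801, -1.1538], [0.0, 0.0, 0.0, 1.0]]}
{'intrinsics': [[546.2904, 0.0, 323.2432], [0.0, 546.2904, 241.8081], [0.0, 0.0, 1.0]], 'extrinsics': [[-0.898, -0.44, -0.0009, 0.4672], [0.3193, -0.6532, 0.6866, -0.1777], [-0.3027, 0.6163, 0.727, -1.1619], [0.0, 0.0, 0.0, 1.0]]}
{'intrinsics': [[340.3421, 0.0, 319.4336], [0.0, 340.3421, 237.7966], [0.0, 0.0, 1.0]], 'tool_from_camera': [[-0.0009, 0.9602, 0.2794, 0.0716], [1.0, 0.0008, 0.0004, -0.0001], [0.0002, 0.2794, -0.9602, -0.1349], [0.0, 0.0, 0.0, 1.0]]}
{'time': 0.1, 'qpos': array([-1.40199424e+00,  2.87103756e-01,  1.57804724e+00,  1.96693306e-06,
        1.27861084e+00, -1.49975196e-01]), 'dq': array([ 0.00171033, -0.00050168, -0.00525629, -0.00063259, -0.00033168,
       -0.00141583]), 'joint_efforts': array([ 1.61151278e-03, -4.07290614e+01, -2.93699777e+01, -1.42914873e-04,
        3.39240200e-03, -4.00066455e-06]), 'eef_pos': array([ 0.21149372, -0.64039425,  0.23805869]), 'tcp_rot': array([ 9.87323964e-01,  1.58714251e-01, -9.26817152e-06, -1.08455402e-03]), 'contact_force': array([ 0.57808913, -1.01127269, -0.06060738]), 'wrist_torque': array([ 0.04378175, -0.01717952,  0.00378146]), 'finger_force': 0.0, 'opening': 0.9984339242744737}
```

View pics/top0.png

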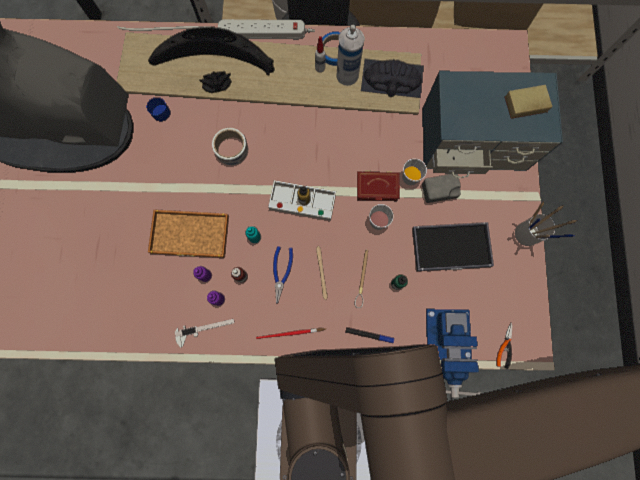

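View pics/scene0.png

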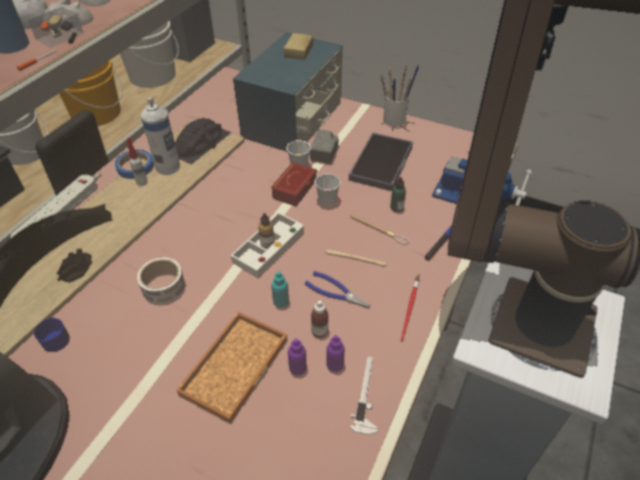

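Top view: the red bottle with a white cap is at (238,274). Its lookalikes are purple at (202,273) and (216,298), and turquoise at (253,234). The green bottle with a black cap is at (399,282). The blue pliers are at (283,275), with an orange-handled pair at (506,345) that isn't meant. The plain tool is at (321,272) and the loop tool at (362,280), loop towards the robot. The caddy is at (302,200), wood tray at (188,234) and steel tray at (452,247). I'll confirm these in an enlarged crop.

```bash
cat > h.py <<'E'
import cv2,numpy as np
from plant import ctrl
from scipy.spatial.transform import Rotation as R
def ray(n,st=None):
    c=ctrl.calibration(n); K=np.array(c["intrinsics"])
    if n=="wrist":
        T=np.eye(4);T[:3,:3]=R.from_quat(st["tcp_rot"]).as_matrix();T[:3,3]=st["eef_pos"]
        M=T@np.array(c["tool_from_camera"])
    else: M=np.linalg.inv(np.array(c["extrinsics"]))
    return K,M
def w(p,z,n="top",st=None):
    K,M=ray(n,st); p=np.atleast_2d(p).astype(float)
    d=np.c_[(p[:,0]-K[0,2])/K[0,0],-(p[:,1]-K[1,2])/K[1,1],-np.ones(len(p))]@M[:3,:3].T
    o=M[:3,3]; return (o+d*((z-o[2])/d[:,2])[:,None])[:,:2]
def px(P,n="top",st=None):
    K,M=ray(n,st); q=np.c_[np.atleast_2d(P),np.ones(len(np.atleast_2d(P)))]@np.linalg.inv(M).T
    return np.c_[K[0,2]-K[0,0]*q[:,0]/q[:,2],K[1,2]+K[1,1]*q[:,1]/q[:,2]]
E
python3 - <<'E'
import cv2
im=cv2.imread("pics/top0.png")
cv2.imwrite("pics/c1.png",cv2.resize(im[175:320,145:345],None,fx=4,fy=4,interpolation=cv2.INTER_CUBIC))
cv2.imwrite("pics/c2.png",cv2.resize(im[195:315,305:505],None,fx=4,fy=4,interpolation=cv2.INTER_CUBIC))
E
```

```text
(no output)
```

View pics/c1.png

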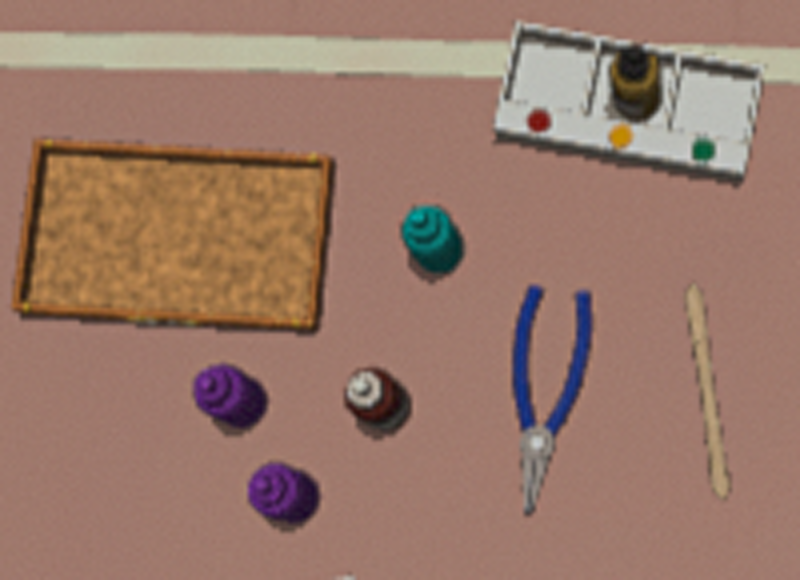

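View pics/c2.png

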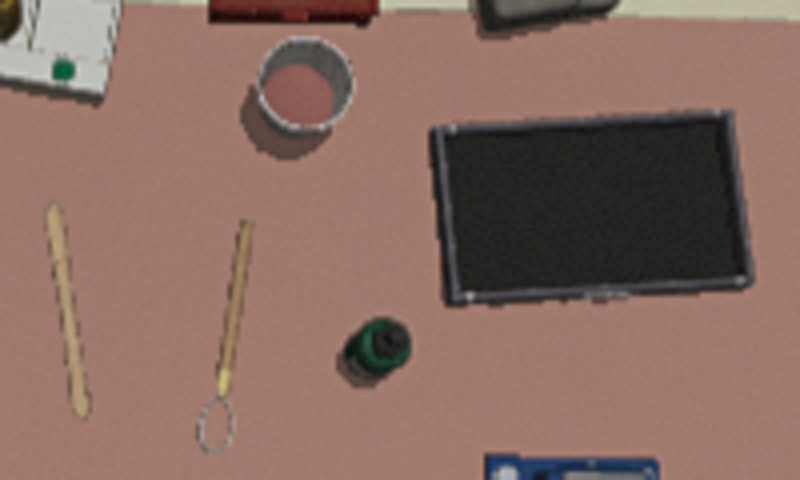

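The crop confirms it: the red bottle has a white cap and dark red body, and the green one a black cap and green body. The pliers have blue handles, the boxwood tool has no loop, and the loop tool's loop points towards the robot. I'll compute the poses.

```bash
cat > m.py <<'E'
from h import *
a=lambda p:np.atleast_2d(p)/4+[145-.375,175-.375]
b=lambda p:np.atleast_2d(p)/4+[305-.375,195-.375]
np.set_printoptions(precision=4,suppress=True)
print("red",w(a([365,387]),.098),"green",w(b([390,339]),.098), "ochre",w(a([635,60]),.102))
k=w(a([[517,22],[762,70]]),.028);d=k[0]-k[1];L=np.hypot(*d);y=d/L;x=np.array([y[1],-y[0]])
c=k.mean(0)-x*.031;print("caddy",c,L,"yaw",np.degrees(np.arctan2(x[1],x[0])),"bays red/green",c+y*.058,c-y*.058)
for n,q in(("wood",a([[37,140],[334,156],[317,332],[14,316]])),("steel",b([[432,128],[733,112],[752,288],[448,304]]))):
    k=w(q,.022);e=(k[0]+k[3]-k[1]-k[2])/2;print(n,k.mean(0),np.hypot(*e),np.hypot(*(k[0]+k[1]-k[2]-k[3])/2),"yaw",np.degrees(np.arctan2(-e[0],e[1])))
for n,q,z in(("box",a([[693,287],[723,496]]),.005),("loop",b([[247,220],[213,452]]),.005),("pl",np.r_[a([[536,288],[584,293]]).mean(0)[None],a([527,515])],.006)):
    k=w(q,z);e=k[0]-k[1];print(n,k.mean(0),np.hypot(*e),"dir+y deg",np.degrees(np.arctan2(e[1],e[0])))
E
python3 m.py
```

```text
red [[0.4185 0.2188]] green [[ 0.4072 -0.2022]] ochre [[0.6376 0.0539]]
caddy [0.642  0.0599] 0.17504752828260933 yaw -10.299263031524271 bays red/green [0.6524 0.117 ] [0.6316 0.0028]
wood [0.5312 0.3691] 0.20670147695055513 0.12414030431529252 yaw -1.8646610447016396
steel [ 0.5107 -0.3556] 0.20839647983835613 0.12295661983997376 yaw 4.326139546875162
box [0.4341 0.0013] 0.1458127297107578 dir+y deg 9.27687236401089
loop [ 0.4198 -0.1101] 0.161626303892231 dir+y deg -8.128618481881093
pl [0.4239 0.1134] 0.15579208001329206 dir+y deg -6.118017557703622
```

```bash
cat > go.py <<'E'
import sys
from h import *
s=ctrl.get_state();Rm=R.from_quat(s["tcp_rot"]).as_matrix();th=np.degrees(np.arctan2(Rm[1,0],Rm[0,0]))
print("t %.2f"%s["time"],np.round(s["eef_pos"],4),"theta %.2f"%th,"q",np.round(np.degrees(s["qpos"][[0,5]])),"open %.3f"%s["opening"])
for a in sys.argv[1:]:
    x,y,z,t=map(float,a.split(",")); print(np.round(Rm.T@(np.array([x,y,z])-s["eef_pos"]),4),"turn %.2f"%(th-t))
E
python3 go.py .5,0,.36,0
```

```text
t 0.10 [ 0.2115 -0.6404  0.2381] theta 18.26 q [-80.  -9.] open 0.998
[ 0.4747 -0.518  -0.1207] turn 18.26
```

Emit:
send_rows([
  [0.475, -0.518, -0.122, 18.26, 1],
  [0.475, -0.518, -0.122, 18.26, 1],
  [0.475, -0.518, -0.122, 18.26, 1],
  [0.475, -0.518, -0.122, 18.26, 1],
  [0.475, -0.518, -0.122, 18.26, 1],
  [0.475, -0.518, -0.122, 18.26, 1],
  [0.475, -0.518, -0.122, 18.26, 1],
  [0.475, -0.518, -0.122, 18.26, 1],
  [0.475, -0.518, -0.122, 18.26, 1],
  [0.475, -0.518, -0.122, 18.26, 1],
  [0.475, -0.518, -0.122, 18.26, 1],
  [0.475, -0.518, -0.122, 18.26, 1],
])

```text
time: 1.3
eef_pos: [0.4546, -0.0999, 0.342]
tcp_rot: [1.0, -0.0, 0.0, 0.0]
contact_force: [0.6, -0.3, -0.4]
opening: 1.0
finger_force: 0.0
```

```bash
python3 go.py .5,0,.36,0
```

```text
t 1.30 [ 0.4546 -0.0999  0.342 ] theta -0.00 q [-25.  65.] open 1.000
[ 0.0454 -0.0999 -0.018 ] turn -0.00
```

Emit:
send_rows([
  [0.045, -0.1, -0.018, 0, 1],
  [0.045, -0.1, -0.018, 0, 1],
  [0.045, -0.1, -0.018, 0, 1],
  [0.045, -0.1, -0.018, 0, 1],
])

```text
time: 1.7
eef_pos: [0.4996, -0.0006, 0.3597]
tcp_rot: [1.0, 0.002, -0.0, 0.0]
contact_force: [0.3, 0.0, 0.4]
opening: 0.996
finger_force: 0.0
```

```bash
python3 go.py; python3 - <<'E'
from h import *
import pickle
st=ctrl.get_state(); im=ctrl.read_camera("wrist"); pickle.dump((st,im),open("w1.pkl","wb"))
cv2.imwrite("pics/w1.png",cv2.resize(im[:,:,::-1],(800,600),interpolation=cv2.INTER_CUBIC))
E
```

```text
t 1.70 [ 0.4996 -0.0006  0.3597] theta 0.21 q [-12.  78.] open 0.996
```

View pics/w1.png

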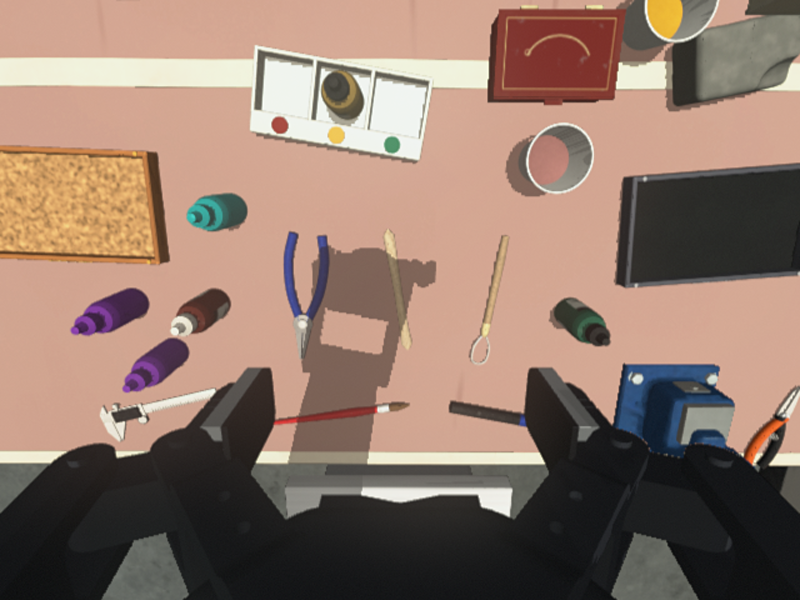

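The wrist view agrees: red bottle base near (215,305), green base near (568,312). The caddy's back edge runs (259,46) to (433,75), the boxwood tool (390,231) to (407,348), and the loop tool (505,237) to (480,363).

```bash
python3 - <<'E'
from h import *
import pickle
np.set_printoptions(precision=4,suppress=True)
st,_=pickle.load(open("w1.pkl","rb"))
W=lambda p,z:w(np.atleast_2d(p)*.8-.1,z,"wrist",st)
print("red base/cap",W([216,303],0),W([182,325],.098),"green",W([568,312],0),W([599,334],.098))
k=W([[259,46],[433,75]],.028);d=k[0]-k[1];L=np.hypot(*d);y=d/L;x=np.array([y[1],-y[0]])
c=k.mean(0)-x*.031;print("caddy",c,L,np.degrees(np.arctan2(x[1],x[0])),c+y*.058,c-y*.058)
print("dots",W([[280,125],[336,135],[392,145]],.02))
for n,q,z in(("box",[[390,231],[407,348]],.005),("loop",[[505,236],[480,363]],.005),("pl",[[307.5,235],[302,361]],.006)):
    k=W(q,z);e=k[0]-k[1];print(n,k.mean(0),np.hypot(*e),np.degrees(np.arctan2(e[1],e[0])))
print("wood right corners",W([[155,152],[165,264]],.022), "steel left",W([[624,177],[621,286]],.022))
E
cat >> m.py <<'E'
print("top tray wood right",w(a([[334,156],[317,332]]),.022),"steel left",w(b([[432,128],[448,304]]),.022))
E
python3 m.py|tail -4; python3 go.py .407,-.202,.15,80
```

```text
red base/cap [[0.4192 0.2224]] [[0.4265 0.2147]] green [[ 0.4089 -0.2068]] [[ 0.4181 -0.1993]]
caddy [0.6467 0.0565] 0.17202329424964838 -8.37615491605869 [0.6551 0.1139] [ 0.6382 -0.0009]
dots [[0.619  0.1241]
 [0.6094 0.0663]
 [0.5997 0.0078]]
box [0.4353 0.0002] 0.1461758083964047 8.109920962430362
loop [ 0.4226 -0.1118] 0.1606520237860816 -7.100400339309988
pl [0.4242 0.1131] 0.15829891070928528 -5.788200608360073
wood right corners [[0.592  0.2571]
 [0.4719 0.2648]] steel left [[ 0.5681 -0.2402]
 [ 0.4477 -0.2549]]
pl [0.4239 0.1134] 0.15579208001329206 dir+y deg -6.118017557703622
top tray wood right [[0.5898 0.2639]
 [0.4659 0.2678]] steel left [[ 0.564  -0.2475]
 [ 0.4416 -0.2559]]
t 1.75 [ 0.4992 -0.0019  0.3593] theta 0.09 q [-12.  78.] open 1.000
[-0.0922  0.1999  0.2096] turn -79.91
```

Emit:
send_rows([
  [-0.088, 0.201, 0.209, -80.4, 1],
  [-0.088, 0.201, 0.209, -80.4, 1],
  [-0.088, 0.201, 0.209, -80.4, 1],
  [-0.088, 0.201, 0.209, -80.4, 1],
  [-0.088, 0.201, 0.209, -80.4, 1],
  [-0.088, 0.201, 0.209, -80.4, 1],
  [-0.088, 0.201, 0.209, -80.4, 1],
  [-0.088, 0.201, 0.209, -80.4, 1],
  [-0.088, 0.201, 0.209, -80.4, 1],
  [-0.088, 0.201, 0.209, -80.4, 1],
  [-0.088, 0.201, 0.209, -80.4, 1],
])

```text
time: 2.85
eef_pos: [0.4099, -0.2043, 0.1504]
tcp_rot: [0.765, 0.644, -0.0, -0.001]
contact_force: [0.4, 0.1, -1.3]
opening: 0.999
finger_force: 0.0
```

```bash
python3 go.py .411,-.203,.051,80.5; python3 - <<'E'
from h import *
import pickle
st=ctrl.get_state(); im=ctrl.read_camera("wrist"); pickle.dump((st,im),open("w2.pkl","wb"))
cv2.imwrite("pics/w2.png",im[:,:,::-1])
E
```

```text
t 2.85 [ 0.4099 -0.2043  0.1504] theta 80.21 q [-39. -29.] open 0.999
[0.0014 0.001  0.0994] turn -0.29
```

View pics/w2.png

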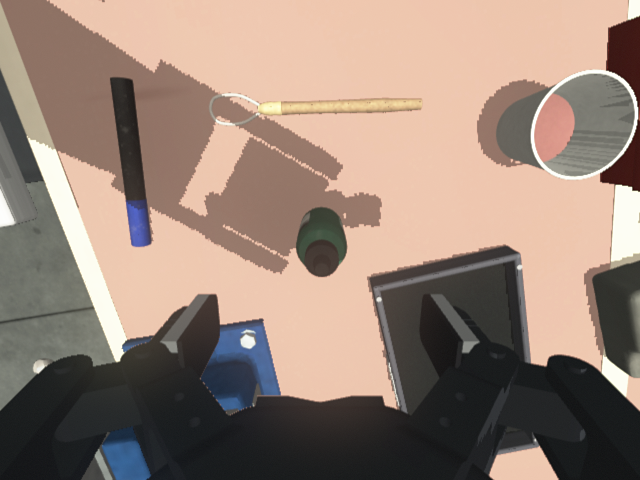

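The green bottle sits between the jaws, with its cap at (322,258) and the rear edge of its base at (321,207).

```bash
python3 - <<'E'
from h import *
import pickle
np.set_printoptions(precision=4,suppress=True)
st,_=pickle.load(open("w2.pkl","rb"))
for p,z in(([321,207],0),([322,258],.095),([321,244],.074)):print(w(p,z,"wrist",st))
k=w([[421,104],[235,108],[282,108]],.006,"wrist",st);print("loop",k,np.degrees(np.arctan2(*(k[0]-k[1])[::-1])))
k=w([[369,279],[520,249],[540,450]],.022,"wrist",st);print("steel",k)
print(px([[.411,-.203,0],[.411,-.203,.1]],"wrist",st))
E
```

```text
[[ 0.4141 -0.1891]]
[[ 0.4124 -0.2011]]
[[ 0.4122 -0.1989]]
loop [[ 0.5034 -0.1221]
 [ 0.3622 -0.1005]
 [ 0.3978 -0.1067]] -8.688784009379336
steel [[ 0.4439 -0.2518]
 [ 0.5683 -0.2466]
 [ 0.5858 -0.4604]]
[[320.1551 223.2456]
 [320.2668 264.2822]]
```

Emit:
send_rows([
  [0, 0.002, 0.04, 0, 1],
  [0, 0.002, 0.08, 0, 1],
  [0, 0.002, 0.099, 0, 1],
  [0, 0.002, 0.099, 0, 1],
  [0, 0.002, 0.099, 0, -1],
  [0, 0.002, 0.099, 0, -1],
  [0, 0.002, 0.099, 0, -1],
  [0, 0.002, 0.099, 0, -1],
  [0, 0.002, 0.099, 0, -1],
  [0, 0.002, 0.099, 0, -1],
  [0, 0.002, 0.099, 0, -1],
  [0, 0.002, 0.099, 0, -1],
], squeeze=35)

```text
time: 4.1
eef_pos: [0.4142, -0.2041, 0.0535]
tcp_rot: [0.764, 0.646, -0.0, 0.001]
contact_force: [-2.1, 0.2, 6.2]
opening: 0.411
finger_force: 34.4
```

```bash
python3 go.py .411,-.203,.19,80.5 .636,0.001,.19,80.5
```

```text
t 4.10 [ 0.4142 -0.2041  0.0535] theta 80.42 q [-39. -29.] open 0.411
[ 0.0003 -0.0031 -0.1365] turn -0.08
[ 0.2389  0.1848 -0.1366] turn -0.08
```

Emit:
send_rows([
  [0, 0, -0.05, 0, -1],
  [0, 0, -0.1, 0, -1],
  [0, 0, -0.13, 0, -1],
  [0.03, 0.024, -0.13, 0, -1],
  [0.239, 0.186, -0.13, 0, -1],
  [0.239, 0.186, -0.13, 0, -1],
  [0.239, 0.186, -0.13, 0, -1],
  [0.239, 0.186, -0.13, 0, -1],
  [0.239, 0.186, -0.13, 0, -1],
  [0.239, 0.186, -0.13, 0, -1],
  [0.239, 0.186, -0.13, 0, -1],
  [0.239, 0.186, -0.13, 0, -1],
])

```text
time: 5.3
eef_pos: [0.6358, 0.001, 0.1814]
tcp_rot: [0.764, 0.646, -0.001, -0.0]
contact_force: [-0.8, -0.3, -0.0]
opening: 0.408
finger_force: 35.0
```

```bash
python3 go.py; python3 - <<'E'
from h import *
import pickle
st=ctrl.get_state(); im=ctrl.read_camera("wrist"); pickle.dump((st,im),open("w3.pkl","wb"))
cv2.imwrite("pics/w3.png",im[:,:,::-1])
E
```

```text
t 5.30 [0.6358 0.001  0.1814] theta 80.42 q [-9.  1.] open 0.408
```

View pics/w3.png

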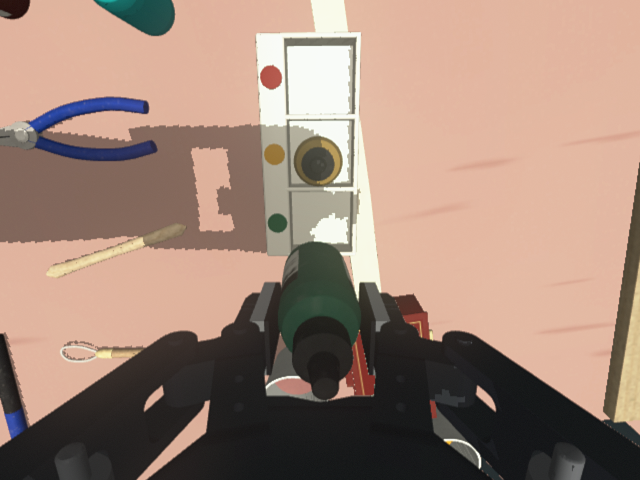

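The caddy is seen from above. Red dot (271,77), ochre (274,154), green (277,223); back outer corners about (361,32) and (355,254). The green bottle hangs upright in the jaws.

```bash
python3 - <<'E'
from h import *
import pickle
np.set_printoptions(precision=4,suppress=True)
st,_=pickle.load(open("w3.pkl","rb"))
W=lambda p,z:w(p,z,"wrist",st)
for z in(.01,.02,.028):
    k=W([[271,77],[274,154],[277,223]],z);print("dots",z,k.tolist(),np.linalg.norm(k[0]-k[2]))
k=W([[361,32],[355,254]],.028);d=k[0]-k[1];L=np.hypot(*d);y=d/L;x=np.array([y[1],-y[0]])
c=k.mean(0)-x*.031;print("caddy",k,c,L,np.degrees(np.arctan2(x[1],x[0])),c+y*.058,c-y*.058)
y=np.array([np.sin(np.radians(9.6)),np.cos(np.radians(9.6))])
print("from corner",k[0]-.089*y-.031*np.array([y[1],-y[0]]))
print("ochre",W([319,162],.095), "wall inner z28: red bay",W([[286,38],[356,38],[288,116],[354,116]],.028))
E
```

```text
dots 0.01 [[0.6167410786215479, 0.126074201089924], [0.6065883954707901, 0.06525314252234755], [0.5966519952076483, 0.003974958612664586]] 0.12374084324074734
dots 0.02 [[0.6177763366106235, 0.12428403796628186], [0.6079551794067763, 0.0654490316308417], [0.5983432425842057, 0.006171826934630753]] 0.11970020692640794
dots 0.028 [[0.6186045430018838, 0.12285190746736813], [0.6090486065555654, 0.06560574291763702], [0.5996962404854516, 0.007929321592203678]] 0.11646769787493641
caddy [[ 0.6915  0.1418]
 [ 0.6627 -0.0317]] [0.6466 0.0601] 0.1758314408921706 -9.424814322511844 [0.6561 0.1174] [0.6371 0.0029]
from corner [0.6461 0.0592]
ochre [[0.6454 0.0573]] wall inner z28: red bay [[0.6353 0.1473]
 [0.6873 0.1385]
 [0.6261 0.0926]
 [0.6781 0.0838]]
```

Emit:
send_rows([
  [0.001, 0.001, 0.04, 0, -1],
  [0.001, 0.001, 0.08, 0, -1],
  [0.001, 0.001, 0.11, 0, -1],
  [0.001, 0.001, 0.119, 0, -1],
  [0.001, 0.001, 0.123, 0, -1],
  [0.001, 0.001, 0.123, 0, -1],
  [0.001, 0.001, 0.123, 0, 0.5],
  [0.001, 0.001, 0.123, 0, 0.5],
  [0.001, 0.001, 0.123, 0, 0.5],
  [0.001, 0.001, 0.06, 0, 0.5],
  [0.001, 0.001, 0.01, 0, 0.5],
  [0.001, 0.001, -0.02, 0, 0.5],
])

```text
time: 6.55
eef_pos: [0.6383, 0.0022, 0.2051]
tcp_rot: [0.764, 0.646, 0.001, 0.001]
contact_force: [0.8, 0.4, 0.3]
opening: 0.75
finger_force: 0.0
```

```bash
python3 go.py .421,.219,.17,80.5
```

```text
t 6.55 [0.6383 0.0022 0.2051] theta 80.42 q [-9.  1.] open 0.750
[ 0.1776 -0.2504  0.0345] turn -0.08
```

Emit:
send_rows([
  [0.178, -0.25, 0, 0, 0.7],
  [0.178, -0.25, 0, 0, 0.7],
  [0.178, -0.25, 0, 0, 0.7],
  [0.178, -0.25, 0, 0, 0.7],
  [0.178, -0.25, 0, 0, 0.7],
  [0.178, -0.25, 0.04, 0, 0.7],
  [0.178, -0.25, 0.04, 0, 0.7],
  [0.178, -0.25, 0.04, 0, 0.7],
  [0.178, -0.25, 0.04, 0, 0.7],
])

```text
time: 7.45
eef_pos: [0.422, 0.2192, 0.1627]
tcp_rot: [0.764, 0.646, 0.001, 0.001]
contact_force: [0.4, -0.2, -0.6]
opening: 0.848
finger_force: 0.0
```

```bash
python3 go.py .421,.219,.051,80.5; python3 - <<'E'
from h import *
import pickle
st=ctrl.get_state(); im=ctrl.read_camera("wrist"); pickle.dump((st,im),open("w4.pkl","wb"))
tp=ctrl.read_camera("top")[180:260,240:360]
v=np.hstack([im[60:420,160:480],cv2.resize(tp,(480,320))[:, :] if 0 else np.pad(cv2.resize(tp,(480,320)),((0,40),(0,0),(0,0)))])
cv2.imwrite("pics/w4.png",v[:,:,::-1])
E
```

```text
t 7.45 [0.422  0.2192 0.1627] theta 80.43 q [15. 25.] open 0.848
[-0.0003 -0.0011  0.1117] turn -0.07
```

View pics/w4.png

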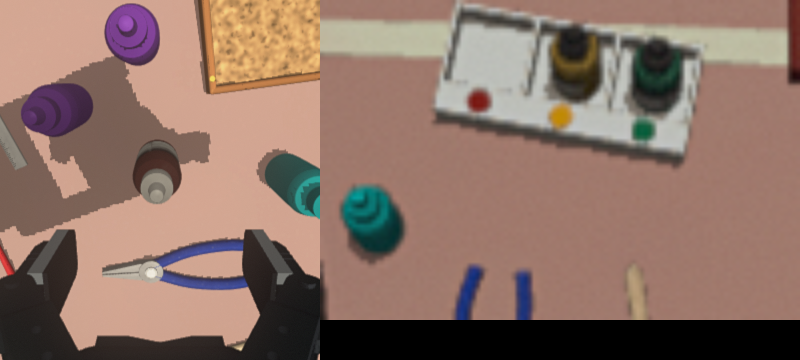

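Green stands centred in its bay. The red bottle is between the jaws, cap at (317,247); turquoise is close to the far finger, so I'll check the clearance.

```bash
python3 - <<'E'
from h import *
import pickle
np.set_printoptions(precision=4,suppress=True)
st,_=pickle.load(open("w4.pkl","rb"))
W=lambda p,z:w(p,z,"wrist",st)
print("red cap",W([317,247],.095),"base rear edge",W([315,200],0))
print("turq cap top",w([145-.375+422/4,175-.375+217/4],.098), "wrist cap",W([474,258],.08),"base edge nearest",W([420,225],0))
E
```

```text
red cap [[0.4221 0.2256]] base rear edge [[0.4221 0.2389]]
turq cap top [[0.5298 0.1885]] wrist cap [[0.5249 0.1954]] base edge nearest [[0.5115 0.2007]]
```

Emit:
send_rows([
  [0.003, 0, 0.04, 0, 0.7],
  [0.003, 0, 0.08, 0, 0.7],
  [0.003, 0, 0.112, 0, 0.7],
  [0.003, 0, 0.112, 0, 0.7],
  [0.003, 0, 0.112, 0, -1],
  [0.003, 0, 0.112, 0, -1],
  [0.003, 0, 0.112, 0, -1],
  [0.003, 0, 0.112, 0, -1],
  [0.003, 0, 0.112, 0, -1],
  [0.003, 0, 0.112, 0, -1],
])

```text
time: 8.55
eef_pos: [0.4236, 0.2229, 0.0524]
tcp_rot: [0.764, 0.646, 0.002, 0.001]
contact_force: [-0.3, -0.3, 7.4]
opening: 0.415
finger_force: 34.5
```

```bash
python3 go.py .6564,.1162,.181,80.5
```

```text
t 8.55 [0.4236 0.2229 0.0524] theta 80.43 q [16. 25.] open 0.415
[-0.0662  0.248  -0.1275] turn -0.07
```

Emit:
send_rows([
  [0, 0, -0.05, 0, -1],
  [0, 0, -0.1, 0, -1],
  [0, 0, -0.13, 0, -1],
  [0, 0.02, -0.13, 0, -1],
  [-0.066, 0.248, -0.13, 0, -1],
  [-0.066, 0.248, -0.13, 0, -1],
  [-0.066, 0.248, -0.13, 0, -1],
  [-0.066, 0.248, -0.13, 0, -1],
  [-0.066, 0.248, -0.13, 0, -1],
  [-0.066, 0.248, -0.13, 0, -1],
  [-0.066, 0.248, -0.13, 0, -1],
])

```text
time: 9.65
eef_pos: [0.6549, 0.1155, 0.1795]
tcp_rot: [0.764, 0.645, -0.0, -0.001]
contact_force: [-0.4, 1.1, 1.0]
opening: 0.413
finger_force: 35.3
```

```bash
python3 go.py .6564,.1162,.057,80.5
```

```text
t 9.65 [0.6549 0.1155 0.1795] theta 80.35 q [ 1. 11.] open 0.413
[0.0009 0.0015 0.1225] turn -0.15
```

Emit:
send_rows([
  [0.001, 0.001, 0.04, 0, -1],
  [0.001, 0.001, 0.08, 0, -1],
  [0.001, 0.001, 0.11, 0, -1],
  [0.001, 0.001, 0.12, 0, -1],
  [0.001, 0.001, 0.123, 0, -1],
  [0.001, 0.001, 0.123, 0, -1],
  [0.001, 0.001, 0.123, 0, 0.5],
  [0.001, 0.001, 0.123, 0, 0.5],
  [0.001, 0.001, 0.123, 0, 0.5],
  [0.001, 0.001, 0.06, 0, 0.5],
  [0.001, 0.001, 0.01, 0, 0.5],
  [0.001, 0.001, 0, 0, 0.5],
])

```text
time: 10.85
eef_pos: [0.6588, 0.1167, 0.1865]
tcp_rot: [0.764, 0.645, 0.004, 0.003]
contact_force: [0.6, -0.4, 2.1]
opening: 0.749
finger_force: 0.0
```

```bash
python3 go.py .4535,.110,.12,-6; python3 - <<'E'
from h import *
import pickle
np.set_printoptions(precision=4,suppress=True)
for n in("top",):
    print(px([[.6564,.1162,.1],[.6372,.0018,.1]]))
E
```

```text
t 10.85 [0.6588 0.1167 0.1865] theta 80.41 q [ 1. 11.] open 0.749
[-0.041  -0.2019  0.0646] turn 86.41
[[279.9481 182.52  ]
 [323.2403 190.4249]]
```

Emit:
send_rows([
  [-0.041, -0.202, 0.02, 86.4, 1],
  [-0.041, -0.202, 0.02, 86.4, 1],
  [-0.041, -0.202, 0.02, 86.4, 1],
  [-0.041, -0.202, 0.02, 86.4, 1],
  [-0.041, -0.202, 0.02, 86.4, 1],
  [-0.041, -0.202, 0.02, 86.4, 1],
  [-0.041, -0.202, 0.02, 86.4, 1],
  [-0.041, -0.202, 0.02, 86.4, 1],
  [-0.041, -0.202, 0.02, 86.4, 1],
  [-0.041, -0.202, 0.02, 86.4, 1],
  [-0.041, -0.202, 0.02, 86.4, 1],
  [-0.041, -0.202, 0.02, 86.4, 1],
])

```text
time: 12.05
eef_pos: [0.4503, 0.1099, 0.1603]
tcp_rot: [0.999, -0.051, 0.0, -0.0]
contact_force: [-1.0, 0.5, 0.0]
opening: 0.999
finger_force: 0.0
```

```bash
python3 go.py .4535,.110,.012,-6; python3 - <<'E'
from h import *
import pickle
st=ctrl.get_state(); im=ctrl.read_camera("wrist"); pickle.dump((st,im),open("w5.pkl","wb"))
cv2.imwrite("pics/w5.png",im[:,:,::-1])
E
```

```text
t 12.05 [0.4503 0.1099 0.1603] theta -5.83 q [ 1. 97.] open 0.999
[ 0.0031 -0.0004  0.1483] turn 0.17
```

View pics/w5.png

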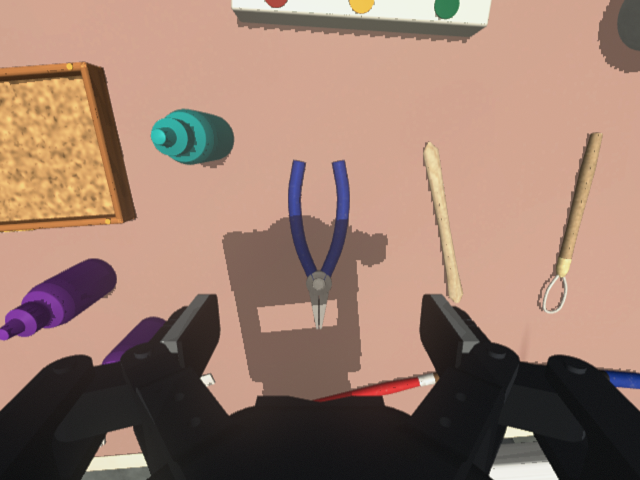

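The pliers lie symmetrically at (319,160–328). The boxwood tool runs (430,145)–(455,300) and the loop tool (597,134)–(552,312).

```bash
python3 - <<'E'
from h import *
import pickle
np.set_printoptions(precision=4,suppress=True)
st,_=pickle.load(open("w5.pkl","rb"))
W=lambda p,z:w(p,z,"wrist",st)
for n,q,z in(("pl",[[319.5,160],[319.5,328]],.008),("box",[[430,143],[457,301]],.006),("loop",[[596,132],[551,312]],.006)):
    k=W(q,z);e=k[0]-k[1];u=e/np.hypot(*e);print(n,k.mean(0),np.hypot(*e),np.degrees(np.arctan2(e[1],e[0])),"grip30",k.mean(0)+.03*u,"grip26",k.mean(0)+.026*u)
print("wood right top corners",W([[103,62],[134,221]],.022))
print("purple2 front",W([160,325],0))
E
```

```text
pl [0.4272 0.1126] 0.15619995516440593 -5.881479205794695 grip30 [0.457  0.1096] grip26 [0.453 0.11 ]
box [0.4362 0.0016] 0.14739686030553734 9.114138213407209 grip30 [0.4658 0.0063] grip26 [0.4619 0.0057]
loop [ 0.4233 -0.1097] 0.16250467598025042 -7.901663470592266 grip30 [ 0.453  -0.1138] grip26 [ 0.4491 -0.1133]
wood right top corners [[0.591  0.254 ]
 [0.4725 0.2617]]
purple2 front [[0.3639 0.2757]]
```

Emit:
send_rows([
  [0.006, 0, 0.05, 0, 1],
  [0.006, 0, 0.1, 0, 1],
  [0.006, 0, 0.135, 0, 1],
  [0.006, 0, 0.148, 0, 1],
  [0.006, 0, 0.148, 0, 1],
  [0.006, 0, 0.148, 0, -1],
  [0.006, 0, 0.148, 0, -1],
  [0.006, 0, 0.148, 0, -1],
  [0.006, 0, 0.148, 0, -1],
  [0.006, 0, 0.148, 0, -1],
  [0.006, 0, 0.148, 0, -1],
], squeeze=50)

```text
time: 13.2
eef_pos: [0.4638, 0.1111, 0.0187]
tcp_rot: [0.999, -0.054, 0.008, -0.003]
contact_force: [1.5, 9.6, 16.9]
opening: 0.003
finger_force: 8.6
```

```bash
python3 go.py .511,-.32,.12,94.3
```

```text
t 13.20 [0.4638 0.1111 0.0187] theta -6.18 q [ 1. 97.] open 0.003
[ 0.095   0.4228 -0.1025] turn -100.48
```

The fingers closed over the top of the handles, because open pads sit farther back. I'll lift, look again, then regrasp lower with a narrower pre-opening.

Emit:
send_rows([
  [0, 0, -0.02, 0, -1],
  [0, 0, -0.06, 0, -1],
  [0, 0, -0.11, 0, -1],
  [0, 0, -0.148, 0, 0.55],
  [0, 0, -0.148, 0, 0.55],
  [0, 0, -0.148, 0, 0.55],
])

```text
time: 13.8
eef_pos: [0.4571, 0.1094, 0.1622]
tcp_rot: [0.999, -0.052, 0.002, -0.0]
contact_force: [-0.6, -0.2, -0.1]
opening: 0.507
finger_force: 0.0
```

```bash
python3 go.py; python3 - <<'E'
from h import *
import pickle
st=ctrl.get_state(); im=ctrl.read_camera("wrist"); pickle.dump((st,im),open("w6.pkl","wb"))
cv2.imwrite("pics/w6.png",im[:,:,::-1])
E
```

```text
t 13.80 [0.4571 0.1094 0.1622] theta -5.98 q [ 1. 97.] open 0.507
```

View pics/w6.png

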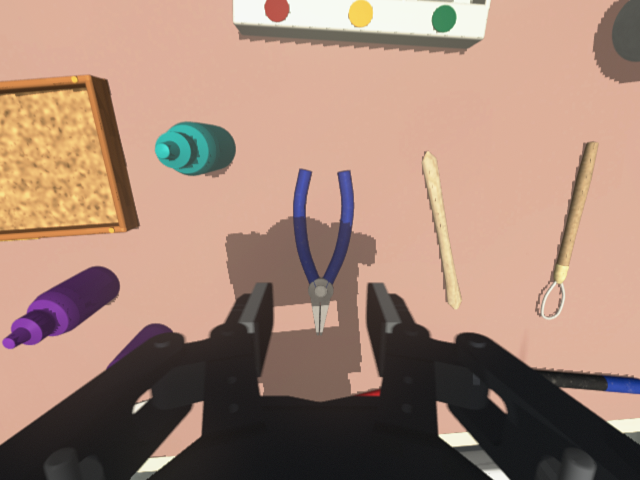

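The pliers turned slightly: handle ends (305,170) and (345,171), nose (319,331). I'll re-measure.

```bash
python3 - <<'E'
from h import *
import pickle
np.set_printoptions(precision=4,suppress=True)
st,_=pickle.load(open("w6.pkl","rb"))
W=lambda p,z:w(p,z,"wrist",st)
for n,q,z in(("pl",[[325,170],[319.5,331]],.008),("box",[[429,152],[456,308]],.006),("loop",[[590,142],[549,319]],.006)):
    k=W(q,z);e=k[0]-k[1];u=e/np.hypot(*e);print(n,k.mean(0),np.hypot(*e),np.degrees(np.arctan2(e[1],e[0])),"grip30",k.mean(0)+.03*u,"grip26",k.mean(0)+.026*u)
print("width at grip", W([[296,222],[351,222]],.008))
E
python3 go.py .457,.1085,.006,-8
```

```text
pl [0.4282 0.1106] 0.15211104777843756 -7.761162160274221 grip30 [0.4579 0.1065] grip26 [0.454  0.1071]
box [0.4358 0.0014] 0.1482067375494599 8.908613204327775 grip30 [0.4654 0.0061] grip26 [0.4614 0.0055]
loop [ 0.4223 -0.1088] 0.16281391175849627 -7.300899566658881 grip30 [ 0.4521 -0.1126] grip26 [ 0.4481 -0.1121]
width at grip [[0.4618 0.13  ]
 [0.4567 0.0822]]
t 13.85 [0.4559 0.1093 0.1603] theta -5.99 q [ 1. 97.] open 0.595
[0.001  0.0007 0.1543] turn 2.01
```

Emit:
send_rows([
  [0.001, 0.0025, 0.05, 1.9, 0.6],
  [0.001, 0.0025, 0.1, 1.9, 0.6],
  [0.001, 0.0025, 0.135, 1.9, 0.6],
  [0.001, 0.0025, 0.148, 1.9, 0.6],
  [0.001, 0.0025, 0.154, 1.9, 0.6],
  [0.001, 0.0025, 0.154, 1.9, 0.6],
  [0.001, 0.0025, 0.154, 1.9, -1],
  [0.001, 0.0025, 0.154, 1.9, -1],
  [0.001, 0.0025, 0.154, 1.9, -1],
  [0.001, 0.0025, 0.154, 1.9, -1],
  [0.001, 0.0025, 0.154, 1.9, -1],
])

```text
time: 14.95
eef_pos: [0.4588, 0.1067, 0.0083]
tcp_rot: [0.998, -0.069, 0.002, -0.0]
contact_force: [-2.2, -0.9, 5.5]
opening: 0.578
finger_force: 51.6
```

```bash
python3 go.py .511,-.32,.12,94.3
```

```text
t 14.95 [0.4588 0.1067 0.0083] theta -7.87 q [ 1. 99.] open 0.578
[ 0.1107  0.4155 -0.1114] turn -102.17
```

Emit:
send_rows([
  [0, 0, -0.04, 0, -1],
  [0, 0, -0.09, 0, -1],
  [0, 0, -0.14, -8, -1],
  [0.01, 0.02, -0.165, -102.4, -1],
  [0.111, 0.42, -0.165, -102.4, -1],
  [0.111, 0.42, -0.165, -102.4, -1],
  [0.111, 0.42, -0.165, -102.4, -1],
  [0.111, 0.42, -0.165, -102.4, -1],
  [0.111, 0.42, -0.165, -102.4, -1],
  [0.111, 0.42, -0.165, -102.4, -1],
  [0.111, 0.42, -0.165, -102.4, -1],
  [0.111, 0.42, -0.165, -102.4, -1],
])

```text
time: 16.15
eef_pos: [0.5045, -0.2824, 0.1719]
tcp_rot: [0.807, 0.59, 0.0, 0.001]
contact_force: [0.9, 0.2, -1.8]
opening: 0.576
finger_force: 52.9
```

```bash
python3 go.py .5097,-.325,.17,94.5
```

```text
t 16.15 [ 0.5045 -0.2824  0.1719] theta 72.37 q [-39. -22.] open 0.576
[-0.039   0.0178  0.0019] turn -22.13
```

Emit:
send_rows([
  [-0.039, 0.018, 0, -22.1, -1],
  [-0.039, 0.018, 0, -22.1, -1],
  [-0.039, 0.018, 0.03, -22.1, -1],
  [-0.039, 0.018, 0.06, -22.1, -1],
  [-0.039, 0.018, 0.06, -22.1, -1],
])

```text
time: 16.65
eef_pos: [0.5068, -0.3209, 0.1065]
tcp_rot: [0.681, 0.732, -0.0, -0.005]
contact_force: [-0.2, 0.8, -2.3]
opening: 0.579
finger_force: 52.9
```

```bash
python3 go.py .5097,-.325,.014,94.5; python3 - <<'E'
from h import *
import pickle
st=ctrl.get_state(); im=ctrl.read_camera("wrist"); pickle.dump((st,im),open("w7.pkl","wb"))
cv2.imwrite("pics/w7.png",im[:,:,::-1])
E
```

```text
t 16.65 [ 0.5068 -0.3209  0.1065] theta 94.10 q [-42. -46.] open 0.579
[-0.0049  0.0031  0.0925] turn -0.40
```

View pics/w7.png

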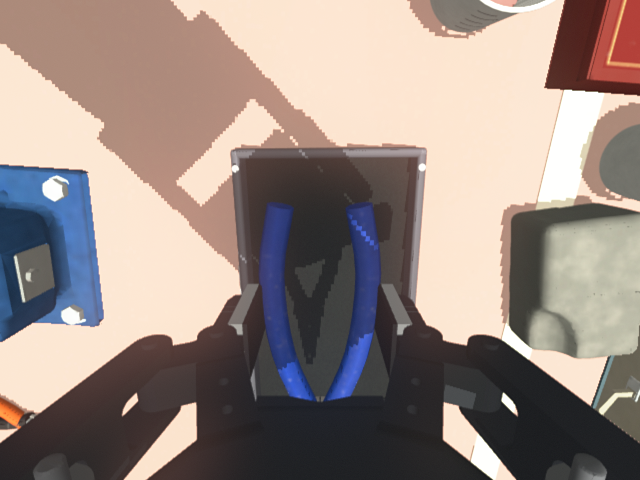

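```bash
python3 - <<'E'
from h import *
import pickle
np.set_printoptions(precision=4,suppress=True)
st,_=pickle.load(open("w7.pkl","rb"))
k=w([[232,150],[425,149]],.022,"wrist",st);e=k[1]-k[0];L=np.hypot(*e);u=e/L;v=np.array([-u[1],u[0]])
print(k,L,np.degrees(np.arctan2(v[1],v[0])),"centre",k.mean(0)-v*.104,"TCP",k.mean(0)-v*.074)
E
```

```text
[[ 0.4476 -0.2599]
 [ 0.5679 -0.2507]] 0.12070816073396622 94.3433645093215 centre [ 0.5156 -0.359 ] TCP [ 0.5133 -0.3291]
```

Emit:
send_rows([
  [-0.0085, 0.0045, 0.0, -0.2, -1],
  [-0.0085, 0.0045, 0.04, -0.2, -1],
  [-0.0085, 0.0045, 0.07, -0.2, -1],
  [-0.0085, 0.0045, 0.085, -0.2, -1],
  [-0.0085, 0.0045, 0.091, -0.2, -1],
  [-0.0085, 0.0045, 0.091, -0.2, -1],
])

```text
time: 17.3
eef_pos: [0.5154, -0.3319, 0.0208]
tcp_rot: [0.68, 0.733, 0.0, 0.001]
contact_force: [0.9, -0.3, -1.6]
opening: 0.576
finger_force: 52.9
```

```bash
python3 go.py .512,-.329,.0145,94.3; python3 -c "
from plant import ctrl;s=ctrl.get_state();print(s['contact_force'])"
```

```text
t 17.30 [ 0.5154 -0.3319  0.0208] theta 94.33 q [-42. -47.] open 0.576
[ 0.0032 -0.0032  0.0063] turn 0.03
[ 0.88729074 -0.25676345 -1.63030337]
```

Emit:
send_rows([
  [0.002, -0.003, 0.003, 0, -1],
  [0.002, -0.003, 0.006, 0, -1],
  [0.002, -0.003, 0.006, 0, -1],
  [0.002, -0.003, 0.006, 0, 0.4],
  [0.002, -0.003, 0.006, 0, 0.4],
  [0.002, -0.003, 0.006, 0, 0.4],
  [0.002, -0.003, 0.006, 0, 0.4],
  [0.002, -0.003, -0.02, 0, 0.4],
  [0.002, -0.003, -0.06, 0, 0.4],
  [0.002, -0.003, -0.1, 0, 0.4],
])

```text
time: 18.3
eef_pos: [0.511, -0.3291, 0.1203]
tcp_rot: [0.68, 0.733, -0.0, -0.001]
contact_force: [0.1, -0.4, 0.7]
opening: 0.701
finger_force: 0.0
```

```bash
python3 go.py .448,-.113,.14,-7.9; python3 - <<'E'
from h import *
t=ctrl.read_camera("top")
cv2.imwrite("pics/t2.png",cv2.resize(t[170:320,260:510],(800,480),interpolation=cv2.INTER_CUBIC)[:,:,::-1])
E
```

```text
t 18.30 [ 0.511  -0.3291  0.1203] theta 94.33 q [-42. -47.] open 0.701
[ 0.2202 -0.0466 -0.0193] turn 102.23
```

View pics/t2.png

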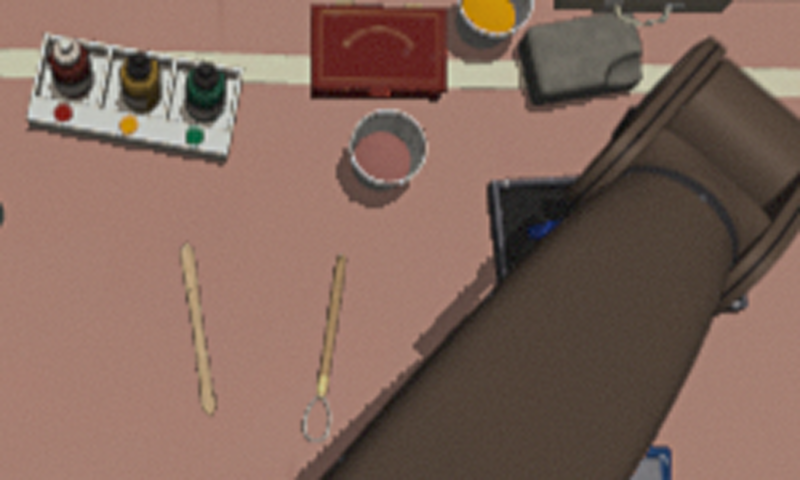

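Emit:
send_rows([
  [0, 0, -0.03, 30, 0.4],
  [0.22, -0.047, -0.03, 102.2, 0],
  [0.22, -0.047, -0.03, 102.2, 0],
  [0.22, -0.047, -0.03, 102.2, 0],
  [0.22, -0.047, -0.03, 102.2, 0],
  [0.22, -0.047, -0.03, 102.2, 0],
  [0.22, -0.047, -0.03, 102.2, 0],
  [0.22, -0.047, -0.03, 102.2, 0],
  [0.22, -0.047, -0.03, 102.2, 0],
  [0.22, -0.047, -0.03, 102.2, 0],
  [0.22, -0.047, -0.03, 102.2, 0],
  [0.22, -0.047, -0.03, 102.2, 0],
])

```text
time: 19.55
eef_pos: [0.4482, -0.1137, 0.15]
tcp_rot: [0.997, -0.072, 0.0, 0.0]
contact_force: [0.5, -0.5, 0.1]
opening: 0.503
finger_force: 0.0
```

```bash
python3 go.py .4485,-.113,.011,-7.8
```

```text
t 19.55 [ 0.4482 -0.1137  0.15  ] theta -8.20 q [-27.  71.] open 0.503
[ 0.0002 -0.0008  0.139 ] turn -0.40
```

Emit:
send_rows([
  [0, -0.001, 0.05, -0.3, 0],
  [0, -0.001, 0.1, -0.3, 0],
  [0, -0.001, 0.13, -0.3, 0],
  [0, -0.001, 0.139, -0.3, 0],
  [0, -0.001, 0.139, -0.3, 0],
  [0, -0.001, 0.139, -0.3, -1],
  [0, -0.001, 0.139, -0.3, -1],
  [0, -0.001, 0.139, -0.3, -1],
  [0, -0.001, 0.139, -0.3, -1],
  [0, -0.001, 0.139, -0.3, -1],
], squeeze=30)

```text
time: 20.55
eef_pos: [0.4501, -0.1136, 0.0132]
tcp_rot: [0.998, -0.066, 0.002, 0.001]
contact_force: [-0.1, 0.6, 7.2]
opening: 0.105
finger_force: 32.0
```

```bash
python3 go.py .505,.396,.17,88
```

```text
t 20.55 [ 0.4501 -0.1136  0.0132] theta -7.57 q [-27.  71.] open 0.105
[-0.0121 -0.5122 -0.1576] turn -95.57
```

Emit:
send_rows([
  [0, 0, -0.05, 0, -1],
  [0, 0, -0.1, 0, -1],
  [0, 0, -0.15, 0, -1],
  [-0.001, -0.508, -0.16, -94.9, -1],
  [-0.001, -0.508, -0.16, -94.9, -1],
  [-0.001, -0.508, -0.16, -94.9, -1],
  [-0.001, -0.508, -0.16, -94.9, -1],
  [-0.001, -0.508, -0.16, -94.9, -1],
  [-0.001, -0.508, -0.16, -94.9, -1],
  [-0.001, -0.508, -0.16, -94.9, -1],
  [-0.001, -0.508, -0.16, -94.9, -1],
  [-0.001, -0.508, -0.16, -94.9, -1],
])

```text
time: 21.75
eef_pos: [0.5064, 0.3356, 0.1705]
tcp_rot: [0.818, 0.575, 0.0, 0.0]
contact_force: [0.5, -0.1, 0.3]
opening: 0.107
finger_force: 31.2
```

```bash
python3 go.py .5173,.392,.11,87.3
```

```text
t 21.75 [0.5064 0.3356 0.1705] theta 70.16 q [24. 44.] open 0.107
[ 0.0567 -0.009   0.0605] turn -17.14
```

Emit:
send_rows([
  [0.057, -0.009, 0, -17.1, -1],
  [0.057, -0.009, 0, -17.1, -1],
  [0.057, -0.009, 0.03, -17.1, -1],
  [0.057, -0.009, 0.06, -17.1, -1],
  [0.057, -0.009, 0.06, -17.1, -1],
])

```text
time: 22.25
eef_pos: [0.5146, 0.3885, 0.1048]
tcp_rot: [0.726, 0.688, -0.005, -0.001]
contact_force: [-0.9, -0.5, -1.0]
opening: 0.103
finger_force: 31.2
```

```bash
python3 go.py .5173,.392,.018,87.3; python3 - <<'E'
from h import *
import pickle
st=ctrl.get_state(); im=ctrl.read_camera("wrist"); pickle.dump((st,im),open("w8.pkl","wb"))
cv2.imwrite("pics/w8.png",im[:,:,::-1])
E
```

```text
t 22.25 [0.5146 0.3885 0.1048] theta 86.90 q [28. 31.] open 0.103
[0.0041 0.0033 0.0867] turn -0.40
```

View pics/w8.png

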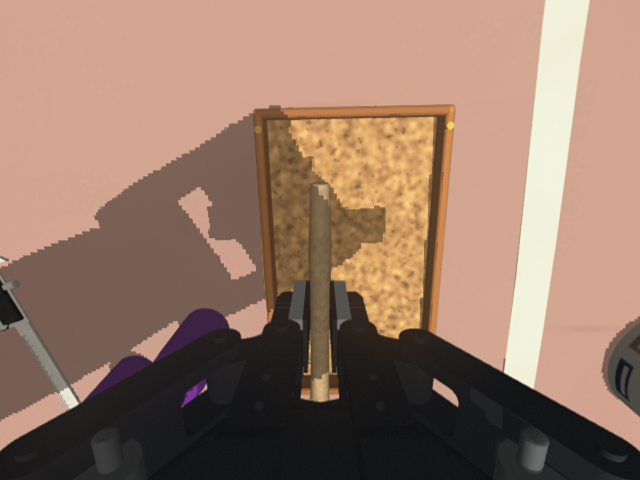

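```bash
python3 - <<'E'
from h import *
import pickle
np.set_printoptions(precision=4,suppress=True)
st,_=pickle.load(open("w8.pkl","rb"))
k=w([[255,110],[455,106]],.022,"wrist",st);e=k[1]-k[0];L=np.hypot(*e);u=e/L;v=np.array([-u[1],u[0]])
c=k.mean(0)-v*.104
print(k,L,np.degrees(np.arctan2(v[1],v[0])),"centre",c,"loop TCP",c-.02*u+.026*v,"box TCP",c+.02*u)
E
```

```text
[[0.4805 0.4779]
 [0.5999 0.4735]] 0.11942196409998955 87.8841471881276 centre [0.5364 0.3718] loop TCP [0.5174 0.3985] box TCP [0.5564 0.3711]
```

Emit:
send_rows([
  [0.004, 0.001, 0.04, 0, -1],
  [0.004, 0.001, 0.07, 0, -1],
  [0.004, 0.001, 0.08, 0, -1],
  [0.004, 0.001, 0.08, 0, -1],
  [0.004, 0.001, 0.08, 0, -1],
])

```text
time: 22.8
eef_pos: [0.5207, 0.3946, 0.0323]
tcp_rot: [0.726, 0.687, 0.002, 0.0]
contact_force: [1.1, 0.3, 1.4]
opening: 0.104
finger_force: 31.2
```

```bash
python3 go.py .517,.3955,.019,87.5
```

```text
t 22.80 [0.5207 0.3946 0.0323] theta 86.87 q [28. 31.] open 0.104
[ 0.0006 -0.0037  0.0133] turn -0.63
```

Emit:
send_rows([
  [0, -0.003, 0.006, -0.5, -1],
  [0, -0.003, 0.01, -0.5, -1],
  [0, -0.003, 0.0125, -0.5, -1],
  [0, -0.003, 0.0125, -0.5, -1],
  [0, -0.003, 0.0125, -0.5, -1],
  [0, -0.003, 0.0125, -0.5, -0.45],
  [0, -0.003, 0.0125, -0.5, -0.45],
  [0, -0.003, 0.0125, -0.5, -0.45],
  [0, -0.003, 0.0, -0.5, -0.45],
  [0, -0.003, -0.04, -0.5, -0.45],
  [0, -0.003, -0.09, -0.5, -0.45],
  [0, -0.003, -0.13, -0.5, -0.45],
])

```text
time: 24.0
eef_pos: [0.5167, 0.3944, 0.1633]
tcp_rot: [0.723, 0.691, 0.001, 0.0]
contact_force: [1.1, -0.0, 0.9]
opening: 0.271
finger_force: 0.0
```

```bash
python3 go.py .436,.0015,.15,9
```

```text
t 24.00 [0.5167 0.3944 0.1633] theta 87.38 q [28. 31.] open 0.271
[-0.3962 -0.0626  0.0127] turn 78.38
```

Emit:
send_rows([
  [-0.395, -0.057, 0, 78.4, 0],
  [-0.395, -0.057, 0, 78.4, 0],
  [-0.395, -0.057, 0, 78.4, 0],
  [-0.395, -0.057, 0, 78.4, 0],
  [-0.395, -0.057, 0, 78.4, 0],
  [-0.395, -0.057, 0, 78.4, 0],
  [-0.395, -0.057, 0, 78.4, 0],
  [-0.395, -0.057, 0, 78.4, 0],
  [-0.395, -0.057, 0, 78.4, 0],
  [-0.395, -0.057, 0, 78.4, 0],
  [-0.395, -0.057, 0, 78.4, 0],
  [-0.395, -0.057, 0.05, 78.4, 0],
])

```text
time: 25.2
eef_pos: [0.4477, 0.0017, 0.1165]
tcp_rot: [0.997, 0.081, 0.009, 0.003]
contact_force: [2.0, 0.7, -0.7]
opening: 0.503
finger_force: 0.0
```

```bash
python3 go.py .442,.0025,.010,9
```

```text
t 25.20 [0.4477 0.0017 0.1165] theta 9.25 q [-13.  68.] open 0.503
[-0.0073 -0.0025  0.1064] turn 0.25
```

Emit:
send_rows([
  [0, -0.001, 0.04, 0, 0],
  [0, -0.001, 0.08, 0, 0],
  [0, -0.001, 0.095, 0, 0],
  [0, -0.001, 0.102, 0, 0],
  [0, -0.001, 0.103, 0, 0],
  [0, -0.001, 0.103, 0, -1],
  [0, -0.001, 0.103, 0, -1],
  [0, -0.001, 0.103, 0, -1],
  [0, -0.001, 0.103, 0, -1],
  [0, -0.001, 0.103, 0, -1],
])

```text
time: 26.2
eef_pos: [0.4427, 0.0033, 0.0084]
tcp_rot: [0.997, 0.078, 0.002, 0.0]
contact_force: [0.1, 3.0, 6.0]
opening: 0.127
finger_force: 31.1
```

```bash
python3 go.py .556,.375,.17,87.4
```

```text
t 26.20 [0.4427 0.0033 0.0084] theta 8.98 q [-13.  68.] open 0.127
[ 0.1706 -0.3494 -0.1611] turn -78.42
```

Emit:
send_rows([
  [0, 0, -0.05, 0, -1],
  [0, 0, -0.1, 0, -1],
  [0, 0, -0.15, 0, -1],
  [0.171, -0.349, -0.16, -78.5, -1],
  [0.171, -0.349, -0.16, -78.5, -1],
  [0.171, -0.349, -0.16, -78.5, -1],
  [0.171, -0.349, -0.16, -78.5, -1],
  [0.171, -0.349, -0.16, -78.5, -1],
  [0.171, -0.349, -0.16, -78.5, -1],
  [0.171, -0.349, -0.16, -78.5, -1],
  [0.171, -0.349, -0.16, -78.5, -1],
  [0.171, -0.349, -0.16, -78.5, -1],
])

```text
time: 27.4
eef_pos: [0.5559, 0.3789, 0.167]
tcp_rot: [0.726, 0.688, 0.001, 0.0]
contact_force: [0.3, 0.2, -0.3]
opening: 0.134
finger_force: 29.4
```

```bash
python3 go.py .556,.375,.05,87.5
```

```text
t 27.40 [0.5559 0.3789 0.167 ] theta 86.95 q [26. 29.] open 0.134
[-4.100e-03  1.000e-04  1.169e-01] turn -0.55
```

Emit:
send_rows([
  [-0.004, 0, 0.05, -0.5, -1],
  [-0.004, 0, 0.1, -0.5, -1],
  [-0.004, 0, 0.135, -0.5, -1],
  [-0.004, 0, 0.14, -0.5, -1],
  [-0.004, 0, 0.14, -0.5, -1],
  [-0.004, 0, 0.14, -0.5, -1],
])

```text
time: 28.0
eef_pos: [0.5571, 0.3714, 0.0298]
tcp_rot: [0.726, 0.687, 0.002, 0.001]
contact_force: [0.2, -0.2, 0.6]
opening: 0.129
finger_force: 29.4
```

```bash
python3 go.py .556,.375,.0142,87.5
```

```text
t 28.00 [0.5571 0.3714 0.0298] theta 86.84 q [25. 28.] open 0.129
[ 0.0035 -0.0014  0.0156] turn -0.66
```

Emit:
send_rows([
  [0.003, -0.001, 0.008, -0.5, -1],
  [0.003, -0.001, 0.012, -0.5, -1],
  [0.003, -0.001, 0.0145, -0.5, -1],
  [0.003, -0.001, 0.0145, -0.5, -1],
  [0.003, -0.001, 0.0145, -0.5, -1],
  [0.003, -0.001, 0.0145, -0.5, -0.45],
  [0.003, -0.001, 0.0145, -0.5, -0.45],
  [0.003, -0.001, 0.0145, -0.5, -0.45],
  [0.003, -0.001, 0.002, -0.5, -0.45],
  [0.003, -0.001, -0.04, -0.5, -0.45],
  [0.003, -0.001, -0.09, -0.5, -0.45],
  [0.003, -0.001, -0.14, -0.5, -0.45],
])

```text
time: 29.2
eef_pos: [0.5527, 0.373, 0.1672]
tcp_rot: [0.723, 0.69, -0.002, -0.001]
contact_force: [0.6, 0.4, 0.3]
opening: 0.275
finger_force: 0.0
```

```bash
python3 go.py .48,.06,.36,60
```

```text
t 29.20 [0.5527 0.373  0.1672] theta 87.33 q [25. 28.] open 0.275
[-0.3164 -0.0588 -0.192 ] turn 27.33
```

Emit:
send_rows([
  [0, 0, -0.05, 0, -0.45],
  [-0.39, -0.05, -0.19, 0, -0.45],
  [-0.39, -0.05, -0.19, 0, -0.45],
  [-0.39, -0.05, -0.19, 0, -0.45],
  [-0.39, -0.05, -0.19, 0, -0.45],
  [-0.39, -0.05, -0.19, 0, -0.45],
  [-0.39, -0.05, -0.19, 0, -0.45],
  [-0.39, -0.05, -0.19, 0, -0.45],
  [-0.39, -0.05, -0.19, 0, -0.45],
  [-0.39, -0.05, -0.19, 0, -0.45],
  [-0.39, -0.05, -0.19, 0, -0.45],
  [-0.39, -0.05, -0.19, 0, -0.45],
])

```text
time: 30.4
eef_pos: [0.4856, -0.0133, 0.3562]
tcp_rot: [0.724, 0.69, -0.0, -0.001]
contact_force: [-0.8, -0.1, -0.8]
opening: 0.273
finger_force: 0.0
```

```bash
python3 - <<'E'
from h import *
t=ctrl.read_camera("top");s=ctrl.read_camera("scene")
r=lambda a:cv2.resize(a,(400,300),interpolation=cv2.INTER_CUBIC)
v=np.vstack([np.hstack([r(t[200:275,140:240]),r(t[213:288,400:500])]),np.hstack([r(t[170:245,255:355]),r(s[90:390,80:480])])])
cv2.imwrite("pics/f.png",v[:,:,::-1])
E
```

```text
(no output)
```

View pics/f.png

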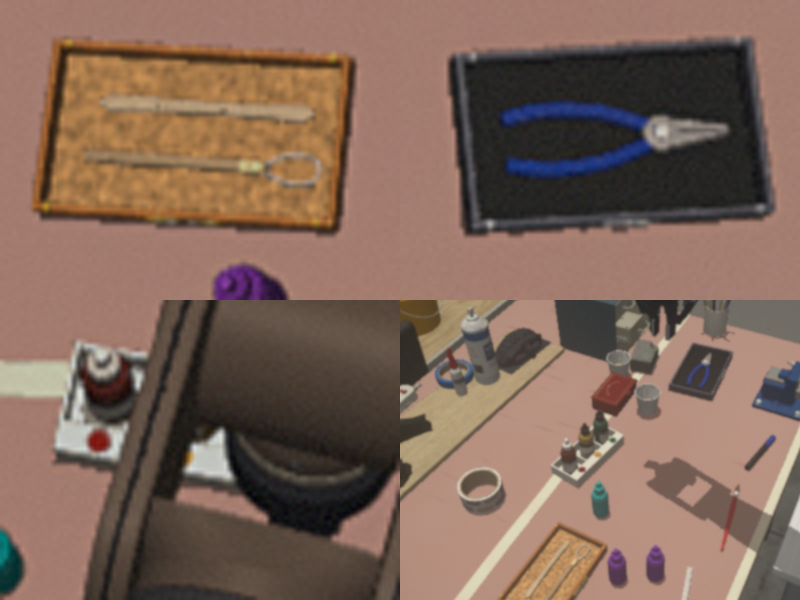

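```bash
python3 - <<'E'
from h import *
np.set_printoptions(precision=4,suppress=True)
f=lambda p:np.array(p)/3.2+[260-.35,170-.35]
c=w(f([[67,45],[141,62],[208,73]]),.102); d=w(f([[63,113],[128,125],[194,136]]),.028)
y=(d[0]-d[2])/np.hypot(*(d[0]-d[2])); x=np.array([y[1],-y[0]])
print(np.c_[(c-d)@x,(c-d)@y], np.hypot(*(d[0]-d[2])))
E
```

```text
[[ 0.0371 -0.0023]
 [ 0.0342 -0.0074]
 [ 0.0342 -0.0051]] 0.11531917781853895
```

```bash
python3 -c "
from plant import ctrl
print(ctrl.sign_off())"
```

```text
the job is handed in; nothing more can be done
None
```

I handed in the job at about 30 s of the 117 s allowed. The last pictures show all three bottles standing in their own bays, both clay tools flat and apart in the wooden tray, and the pliers flat in the steel tray; the sign-off returned no verdict.

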